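# Seat and clamp a display bar in the vee cradle

### The job

Roll the wooden bar up the ramp, without lifting it off, and over the lip so that it drops into the steel vee; take the gripper off it and let it settle fully home by itself. Then gently press the red clamp knob down until the sprung nose holds the bar with about 8 newtons (at least 4, never above 16), and leave it clamped with everything released. Never push on the bar with the gripper harder than 12 newtons, and leave the other things on the table where they are.

Things in the scene. Friction and masses are not known exactly. Their poses are not given: they have to be found in the camera images.
- fixture: vee-cradle fixture, fixed to the table, grey base plate 255 x 250 x 12 mm, within 0.3 rad of square to the robot. Origin on the table top, under the vee's bottom line, half-way along it. y runs along the vee, z up, x from the ramp to the vee (away from the robot); offsets below are in this frame. Clamp column 16 x 20 mm at x=88, y=+85 mm, 175 mm high
- vee_seat (a point): where the bar's centre is when fully home: x=0, y=0, z=39.5 mm in the fixture's frame. The steel vee is 90 degrees, 240 mm long: bottom line at x=0, z=14; near flank up to x=-20, z=34; far flank up to x=+36, z=50 mm
- ramp_lip (a point): middle of the ramp's top edge (x=-21, z=36 mm), where it drops straight into the vee. The pale wooden ramp, 240 mm wide in y, climbs 5 degrees (0.087 rad) towards +x up to here. The bar's axis passes here at z=54 mm
- ramp_foot (a point): middle of the ramp's lower edge (x=-139, z=26 mm)
- peg (a point): top of the left one of two brass pegs, at y=+90 and y=-90 mm (each 12 mm wide in y, 8 mm thick), that stand 24 mm up from the ramp near its foot, right behind the resting bar, and stop it from rolling off
- bar: round lacquered (slippery) hardwood bracelet-display bar, brass-banded ends, 36 mm in diameter, 220 mm long, 0.13 to 0.25 kg, loose. Starts lying on the ramp along the fixture's y, leaning back on the two pegs (axis near x=-110, z=46 mm). Origin mid-way on its axis; its y is its long axis. On the slope it rolls back when not held; it jams if pushed above its axis
- bar_center (a point): centre of the bar (on its axis, half-way along)
- clamp: red knob, 30 mm across, 14 mm tall, on the blue arm (20 mm wide, 16 mm thick, 34 mm sleeve) of a hold-down clamp over the vee at x=0, y=+85 mm. Origin = centre of the knob's top face, z 139 to 145 mm at the start. It slides only up and down, 56 mm below z=145, and stays where left (friction: 6 to 8 N on the knob slides it down; it holds up to 12 N from below)
- nose_seat (a point): point on the clamp arm's underside (30 mm under the knob's top) from which a sprung black nose, 16 mm across, points down at the bar. Its tip lies 47 to 63 mm under the knob's top, screw-set differently each time and not measured: find it by the rise of the pressing force. It yields 2.5 N per mm, up to 10 mm, then is solid
- glue_jar: bystander, loose: amber glass jar with black cap, 40 mm across, 60 mm tall; origin under its middle
- bangle: bystander, loose: brass bangle lying flat, 68 mm across, 14 mm high; origin under its middle
- screwdriver: bystander, loose: screwdriver, 160 mm long, lying; origin under its middle
- end_cap: bystander, loose: spare brass end cap, 38 mm across, 20 mm high; origin under its middle
- ring_box: bystander, loose: small blue ring box, 50 x 50 x 40 mm; origin under its middle
Things that resemble listed ones, but are neither listed nor needed, are in the scene too. What is meant by the bar is not green, and is the larger of those in its own colour.

How it is judged (in metres and radians):
On the way, in this order (a step that is already met when the one before it is completed fails the run):
1. the bar rolls (turning) along the ramp, down on it (x of bar_center in the frame of fixture between -0.095 and -0.022 m and z of bar_center in the frame of fixture below 0.062 m and angular speed of bar above 0.15 rad/s), for 0.1 s.
2. the bar lies fully home in the vee, at rest, not touched by gripper or clamp (x of bar_center in the frame of fixture between -0.003 and 0.003 m and y of bar_center in the frame of fixture between -0.03 and 0.03 m and z of bar_center in the frame of fixture between 0.036 and 0.0425 m and angle between the y axis of bar and the y axis of fixture, either way round below 0.04 rad and linear speed of bar below 0.01 m/s and angular speed of bar below 0.2 rad/s and contact force between the fingers and bar below 0.05 N and contact force between clamp and bar below 0.1 N), for 0.3 s.
3. the clamp holds the seated bar with at least 4 N (x of bar_center in the frame of fixture between -0.003 and 0.003 m and y of bar_center in the frame of fixture between -0.03 and 0.03 m and z of bar_center in the frame of fixture between 0.036 and 0.0425 m and angle between the y axis of bar and the y axis of fixture, either way round below 0.04 rad and contact force between clamp and bar above 4 N), for 0.3 s.
At the end, for the whole second after the job is handed in: The bar lies fully home in the vee: axis within 3 mm of the vee's middle plane, 36 to 42.5 mm high, within 0.04 rad of the vee's direction, its middle within 30 mm of the vee's middle, at rest and not touched by the gripper, and the clamp's nose presses on it with 4 to 16 N (all of step 3 and linear speed of bar below 0.01 m/s and angular speed of bar below 0.2 rad/s and contact force between clamp and bar below 16 N and contact force between the fingers and bar below 0.05 N).
It fails at once if the bar is lifted off: its axis goes more than 62 mm above the table (it passes the lip at 54 mm) (z of bar_center in the frame of fixture above 0.062 m).
It fails at once if the gripper pushes on the bar with more than 12 N (contact force between the fingers and bar above 12 N).
It fails at once if the clamp presses on the bar with more than 16 N (contact force between clamp and bar above 16 N).
It fails at once if a bystander is moved by more than 30 mm (distance of any of glue_jar, bangle, screwdriver, end_cap, ring_box from where it was at the start of the episode above 0.03 m).
It also fails if it takes over 64 s, if anything falls off the work surface, if the arm or the gripper's body presses on something with over 40 N, if the wrist force passes 120 N, or if a joint passes its speed limit or range.

### The arm

A 6-joint arm with a two-finger parallel gripper is mounted at the origin on the work surface. World frame = base frame: x ahead of the robot, y to its left, z up, the work surface at z = 0. Lengths are in mm, angles in rad, forces in N, time in s.
With the tool pointing down it reaches from about 300 to 775 mm from the base axis. Payload 14.6 kg.
Tool frame: the origin (TCP) lies at the very end of the fingers, on their centre line; the grasp point (between the pads) lies 19 mm behind it; z points along the fingers, y is the line along which they close (so a half turn about z gives the same grasp; the last joint's range is limited). The gripper opens to 94 mm and grips with 3 to 60 N. Pads are 16 mm wide; open, the fingers measure 119 mm over their backs; the gripper's body (75 mm by 177 mm) begins 78 mm behind the grasp point.
Start: joints at [1.059, 0.3, 1.521, -0, 1.321, -0.067], TCP at [236.649, 496.474, 205.446] pointing down, gripper open.
Joint ranges: [-3.03, 3.03], [-0.79, 2.21], [0.23, 2.52], [-1.04, 4.18], [0, 3.07], [-2.55, 2.55]. Speed limits (rad/s): [2.22, 2.22, 2.57, 3.14, 3.14, 3.14].

### API

Orientations are given as [roll, pitch, yaw] about the fixed x, y, z axes, in that order (R = Rz(yaw) Ry(pitch) Rx(roll)).
In Python, from cell import manip, optics gives the robot as it stands.
- The arm moves only by the shell command python3 -m crank 'ROWS' [FORCE]. ROWS is JSON, a list of rows, each a list of 7 numbers: the opening in per cent of the stroke, from 0 (shut) to 100 (fully open), then the shift along the tool's x, y, z in mm, then the turn, a rotation vector about the tool's x, y, z in rad. A call has 1 to 10 rows; each row is the pose to reach, as a shift and turn from the pose commanded when the call began, along the tool's axes at that moment; what a row does not reach only later rows make up. A row lasts 1/10 s, in which the tool goes at most 50 mm and 8.59 degrees, less where a joint would pass 70% of its speed; a pose out of reach is approached as far as the arm can. A call with a gripper value outside its range is refused whole. The fingers move at their own pace and stop on an object; FORCE is the grip in N (left out, the last holds). Time passes only in rows, so rows that repeat a pose let the fingers close. It gives the time, the measured TCP pose, the force, the opening and the grip force at its end, in the units of the state.
- manip.read_state(): the state, without advancing time (a new reading comes with each control period).
- optics.camera(name): name is "side" or "top" or "wrist"; returns (picture, depth): 420x560x3 uint8, red, green, blue; 420x560 float32, mm along the optical axis (not along the pixel's ray), 0 where there is no reading.
- optics.calibration(name): a dict with "camera_matrix" (3x3 intrinsics, pixels), "R" (3x3) and "t" (3): a world point X has camera coordinates R X + t. Camera axes: x right, y down, z forward; pixel columns grow to the right and rows downward; lengths in mm; the calibration is good to about 2 mm. A picture is of the moment at which its call begins: read the wrist's pose just before it. calibration takes no time and is no camera call; for the wrist camera it gives the pose at the moment of the call.
- manip.sign_off(): hands the job in; it is judged then, once.
The state is a dict: "clock": time; "joints": joint angles; "qd": joint speeds; "effort": joint torques, N m; "eef_pos": TCP position; "eef_rot": TCP orientation; "wrist_force": force on the tool from outside, world axes, zero at the start; "moment": the same for the moment, N m; "finger_gap": finger opening in mm; "finger_force": force on a finger pad.
Only numpy, scipy, OpenCV 4.12 (cv2) and the standard library are available. Lean on these libraries where they do the work, as an engineer would, in place of code of your own. Each camera call takes 0.05 s, during which the arm holds its last target. There are 200 camera calls.

## Working session

There is one attempt and no reset: what is moved stays moved. The work goes in short steps, Python scripts to look and compute and a shell command to move; the robot and the scene stay as the last step left them, time stands still between calls to the robot, and variables do not carry over. Pictures are saved under pics/ and viewed, at most 10 in all, crops included, and the job is handed in when it is done.

```bash
ls; mkdir -p pics; python3 - <<'E'
from cell import manip, optics
import numpy as np, cv2
s=manip.read_state(); print(s)
for n in("top","side"):
    p,d=optics.camera(n); np.savez(f"pics/{n}0.npz",p=p,d=d,**optics.calibration(n))
    cv2.imwrite(f"pics/{n}0.png",p[:,:,::-1]); c=optics.calibration(n);print(n,c)
E
```

```text
pics
{'clock': 0.0, 'joints': array([ 1.05944086e+00,  3.00466529e-01,  1.52158557e+00,  1.61110345e-06,
        1.32070287e+00, -6.65848961e-02]), 'qd': array([-8.78025221e-04,  2.15522181e-03, -3.36020480e-04, -1.81029595e-04,
        4.16964948e-04,  2.65416315e-05]), 'effort': array([ 1.44256461e-03, -5.31813705e+01, -3.52733195e+01,  7.09385751e-02,
        2.44765927e-02, -6.71930684e-05]), 'eef_pos': array([236.50237242, 496.26040799, 204.88694027]), 'eef_rot': array([-3.14043302e+00, -7.88923696e-05,  2.69682163e+00]), 'wrist_force': array([-0.23372146, -1.12478673, -0.07221713]), 'moment': array([0.02144272, 0.0066581 , 0.02566553]), 'finger_force': 0.0, 'finger_gap': 93.74677142850491}
top {'camera_matrix': array([[497.0933208 ,   0.        , 280.18522205],
       [  0.        , 497.0933208 , 208.33998955],
       [  0.        ,   0.        ,   1.        ]]), 'R': array([[-3.86914943e-03, -9.99709915e-01,  2.37721554e-02],
       [-9.80113096e-01, -9.25352775e-04, -1.98437554e-01],
       [ 1.98401988e-01, -2.40671854e-02, -9.79825200e-01]]), 't': array([  7.50073369, 582.47910732, 909.32696352])}
side {'camera_matrix': array([[461.5215117 ,   0.        , 281.01078642],
       [  0.        , 461.5215117 , 215.96717208],
       [  0.        ,   0.        ,   1.        ]]), 'R': array([[-0.96803845, -0.25042583, -0.0137278 ],
       [-0.17015243,  0.69597765, -0.69761254],
       [ 0.18425444, -0.67297995, -0.71634369]]), 't': array([542.21729757, 165.9597758 , 899.601262  ])}
```

View pics/top0.png

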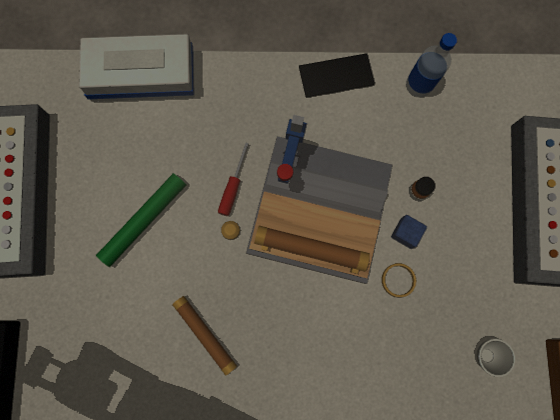

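View pics/side0.png

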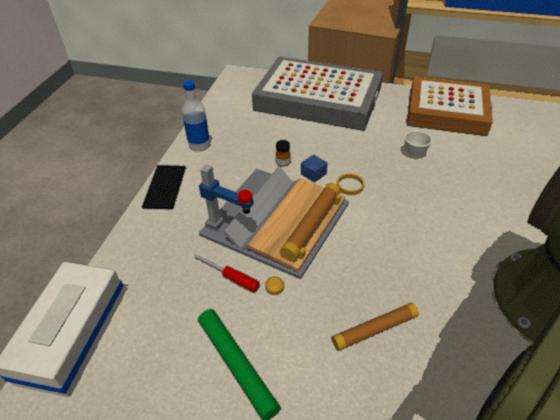

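Top view: the candidates for the bar are the brown bar on the ramp (312,250), a smaller brown bar (205,335) and a green one (140,220). I choose the one on the ramp because it is brown and the larger of the two. The red knob is at (286,172) and the column top at (297,122). Bystanders are the screwdriver (230,195), cap (230,230), jar (423,187), box (409,232) and bangle (399,280).

```bash
cat > h.py <<'E'
import numpy as np, cv2
def cloud(d,c):
    K,R,t=c["camera_matrix"],c["R"],c["t"]
    v,u=np.indices(d.shape); P=np.stack([(u-K[0,2])/K[0,0]*d,(v-K[1,2])/K[1,1]*d,d],-1)
    return (P-t)@R
def load(n): 
    z=np.load(f"pics/{n}.npz"); return z["p"],cloud(z["d"].astype(float),z),z["d"]
E
python3 - <<'E'
from h import *
for n in("top0","side0"):
    p,X,d=load(n); hsv=cv2.cvtColor(p,cv2.COLOR_RGB2HSV).astype(int); H,S,V=[hsv[...,i] for i in range(3)]
    reg=(d>0)&(X[...,0]>380)&(X[...,0]<720)&(X[...,1]>-220)&(X[...,1]<100)
    knob=reg&(X[...,2]>110)&((H<8)|(H>172))&(S>120)
    top=knob&(X[...,2]>np.percentile(X[knob][:,2],90)-5)
    print(n,"knob",knob.sum(),top.sum(),X[top].mean(0),X[top].min(0),X[top].max(0))
    col=reg&(X[...,2]>168); print("col",col.sum(),X[col].mean(0) if col.any() else 0, np.median(X[col],0))
    tab=(d>0)&(X[...,2]>-8)&(X[...,2]<8); print("table z",np.median(X[tab][:,2]))
    bar=reg&(X[...,2]>50)&(X[...,2]<75)&(H>5)&(H<28)&(S>90)&(X[...,0]<560)
    q=X[bar]; m=q.mean(0); 
    r=cv2.minAreaRect(q[:,:2].astype(np.float32)); b=cv2.boxPoints(r);print("bar",bar.sum(),m,r,np.percentile(q[:,2],98)); 
    l=cv2.fitLine(q[:,:2].astype(np.float32),cv2.DIST_L2,0,.01,.01).ravel();print("line",l,np.arctan2(-l[0],l[1]))
p,_,_=load("top0")
cv2.imwrite("pics/c.png",cv2.resize(p[110:290,220:400][:,:,::-1],None,fx=3.3,fy=3.3,interpolation=cv2.INTER_CUBIC))
E
```

```text
top0 knob 212 196 [ 6.33234079e+02 -2.37266987e-03  1.42567563e+02] [619.0358168  -12.98534966 139.41742071] [647.14619074  14.15427577 145.91246049]
col 67 [714.56769237 -21.57002213 174.48586903] [714.57026751 -22.52393953 174.7899869 ]
table z -0.0807903793683312
bar 2089 [504.59227956 -53.84829085  60.53502267] ((501.89483642578125, -53.02569580078125), (220.66050720214844, 43.93310546875), 75.69586181640625) 66.30354191655512
line [ 2.4636899e-01  9.6917611e-01  5.0459229e+02 -5.3848289e+01] -0.24893196
side0 knob 168 121 [ 6.32158086e+02 -3.95867858e-01  1.44708940e+02] [618.74291515 -14.82994251 141.24472685] [646.17166403  12.72336277 147.07607316]
col 63 [713.0674095  -22.66751287 175.19247352] [712.51330374 -23.05235472 176.74736611]
table z 2.5658399425225378
bar 1369 [503.39984528 -44.29210739  62.2412987 ] ((500.47674560546875, -55.33978271484375), (224.23861694335938, 44.02589797973633), 75.43058013916016) 68.48805028987604
line [ 2.5406566e-01  9.6718699e-01  5.0339984e+02 -4.4292107e+01] -0.25688154
```

View pics/c.png

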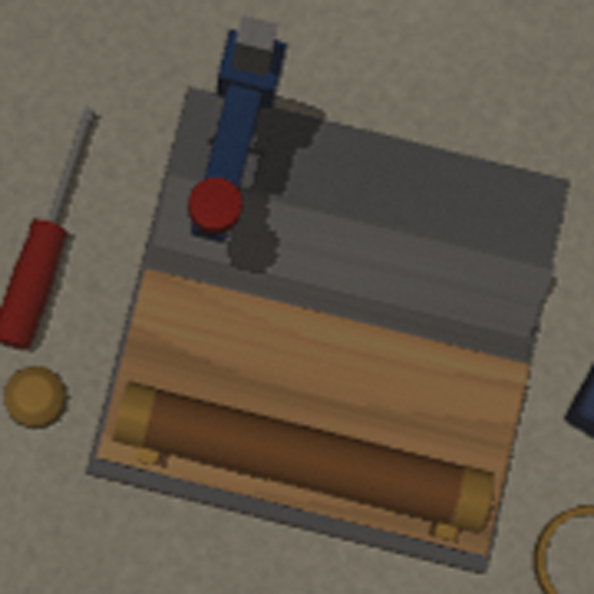

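The crop shows the brown bar with brass ends on the ramp, from (120,410) to (490,500), behind two brass pegs at (150,457) and (445,530). The choice is confirmed. Knob, column and bar agree on the fixture: origin near (611,-82), yaw about -0.255. Next I work out the approach, with the fingers straddling along y behind the bar and tilted with the tips forward.

```bash
cat >> h.py <<'E'
from scipy.spatial.transform import Rotation as Ro
YAW=-0.255; FX=np.array([np.cos(YAW),np.sin(YAW),0]); FY=np.array([-np.sin(YAW),np.cos(YAW),0])
O=np.array([632.7,-0.2,0])-85*FY
def fix(P): q=np.asarray(P)-O; return np.array([q@FX,q@FY,q[2]])
def wor(f): return O+f[0]*FX+f[1]*FY+np.array([0,0,f[2]])
def tool(tilt): # tool y along fixture y, tips forward by tilt
    R=np.stack([-FX,FY,[0,0,-1]],1); return Ro.from_matrix(R)*Ro.from_rotvec([0,-tilt,0])
def go(f,tilt,s=None):
    from cell import manip
    s=s or manip.read_state(); R=Ro.from_euler("xyz",s["eef_rot"])
    print("t",round(s["clock"],2),"at fix",fix(s["eef_pos"]).round(1),"F",s["wrist_force"].round(2),"gap",round(s["finger_gap"],1))
    print(" shift",R.inv().apply(wor(f)-s["eef_pos"]).round(1),"rot",(R.inv()*tool(tilt)).as_rotvec().round(3))
E
python3 - <<'E'
from h import *
print(O); 
p,X,d=load("top0"); 
F=(X-O)@np.stack([FX,FY,[0,0,1]],1)
# lip profile: heights along x at several y
for y in(-90,-45,0,40):
    m=(d>0)&(abs(F[...,1]-y)<6)&(F[...,0]>-70)&(F[...,0]<50); q=F[m]; q=q[q[:,0].argsort()]
    print(y,[(round(a[:,0].mean()),round(a[:,2].mean(),1)) for a in np.array_split(q,14)])
go([-170,0,110],.26)
E
```

```text
[611.25914027 -82.45138013   0.        ]
-90 [(-66, np.float64(31.6)), (-58, np.float64(32.4)), (-50, np.float64(32.9)), (-42, np.float64(33.3)), (-33, np.float64(34.3)), (-25, np.float64(35.4)), (-16, np.float64(31.4)), (-5, np.float64(20.3)), (5, np.float64(17.3)), (12, np.float64(24.0)), (19, np.float64(30.0)), (26, np.float64(36.5)), (32, np.float64(43.8)), (39, np.float64(47.8))]
-45 [(-66, np.float64(31.5)), (-58, np.float64(32.7)), (-49, np.float64(33.4)), (-41, np.float64(33.5)), (-33, np.float64(34.8)), (-25, np.float64(34.9)), (-16, np.float64(31.5)), (-5, np.float64(21.2)), (5, np.float64(16.4)), (12, np.float64(23.6)), (19, np.float64(30.1)), (25, np.float64(36.7)), (32, np.float64(43.5)), (39, np.float64(47.0))]
0 [(-66, np.float64(31.6)), (-58, np.float64(32.4)), (-50, np.float64(33.4)), (-42, np.float64(33.5)), (-33, np.float64(34.8)), (-25, np.float64(35.1)), (-15, np.float64(31.0)), (-4, np.float64(20.0)), (5, np.float64(16.7)), (12, np.float64(23.7)), (18, np.float64(30.7)), (25, np.float64(37.3)), (32, np.float64(43.8)), (39, np.float64(47.5))]
40 [(-66, np.float64(31.5)), (-58, np.float64(32.8)), (-49, np.float64(33.9)), (-41, np.float64(33.7)), (-33, np.float64(34.4)), (-25, np.float64(36.0)), (-15, np.float64(31.3)), (-5, np.float64(20.0)), (5, np.float64(17.0)), (11, np.float64(24.0)), (18, np.float64(30.6)), (25, np.float64(37.1)), (31, np.float64(44.2)), (39, np.float64(47.5))]
t 0.1 at fix [-508.6  465.5  205. ] F [-0.37 -0.16 -0.33] gap 94.0
 shift [-420.3 -393.2   95.3] rot [-0.026 -0.259 -0.189]
```

```bash
python3 -m crank '[[100,-40,-38,0,0,-0.04,-0.03],[100,-80,-75,0,0,-0.08,-0.06],[100,-115,-108,0,-0.01,-0.12,-0.09],[100,-150,-140,10,-0.01,-0.16,-0.12],[100,-185,-173,20,-0.02,-0.2,-0.15],[100,-220,-206,30,-0.02,-0.24,-0.17],[100,-255,-239,40,-0.026,-0.259,-0.189],[100,-290,-272,40,-0.026,-0.259,-0.189],[100,-325,-305,50,-0.026,-0.259,-0.189],[100,-360,-337,50,-0.026,-0.259,-0.189]]' && python3 -c "
from h import *; go([-170,0,110],.26)"
```

```text
clock: 1.1
eef_pos: [416.4, 35.3, 154.7]
eef_rot: [3.141, 0.259, 2.887]
wrist_force: [0.9, -0.1, -0.2]
finger_gap: 93.8
finger_force: 0.0
t 1.1 at fix [-218.3   64.8  154.7] F [ 0.87 -0.13 -0.19] gap 93.8
 shift [-35.2 -64.8  55.5] rot [ 0.001 -0.001  0.   ]
```

```bash
python3 -m crank '[[100,-18,-32,20,0,0,0],[100,-33,-65,40,0,0,0],[100,-32,-65,60,0,0,0],[100,-30,-65,80,0,0,0],[100,-29,-65,100,0,0,0],[100,-27,-65,115,0,0,0],[100,-26,-65,128,0,0,0],[100,-26,-65,128,0,0,0]]' && python3 - <<'E'
from h import *
from cell import optics
go([-145,0,38],.26)
go([-55,0,46],.26)
p,d=optics.camera("side"); cv2.imwrite("pics/s1.png",cv2.resize(p[120:300,180:420][:,:,::-1],None,fx=3,fy=3,interpolation=cv2.INTER_CUBIC))
E
```

```text
clock: 1.9
eef_pos: [455.6, -39.9, 36.8]
eef_rot: [3.141, 0.257, 2.887]
wrist_force: [-0.1, 1.0, 0.2]
finger_gap: 93.7
finger_force: 0.0
t 1.9 at fix [-161.4    1.9   36.8] F [-0.13  1.02  0.22] gap 93.7
 shift [-16.2  -1.9   3. ] rot [ 0.001 -0.003  0.   ]
t 1.9 at fix [-161.4    1.9   36.8] F [-0.13  1.02  0.22] gap 93.7
 shift [-105.2   -1.9   18.2] rot [ 0.001 -0.003  0.   ]
```

View pics/s1.png

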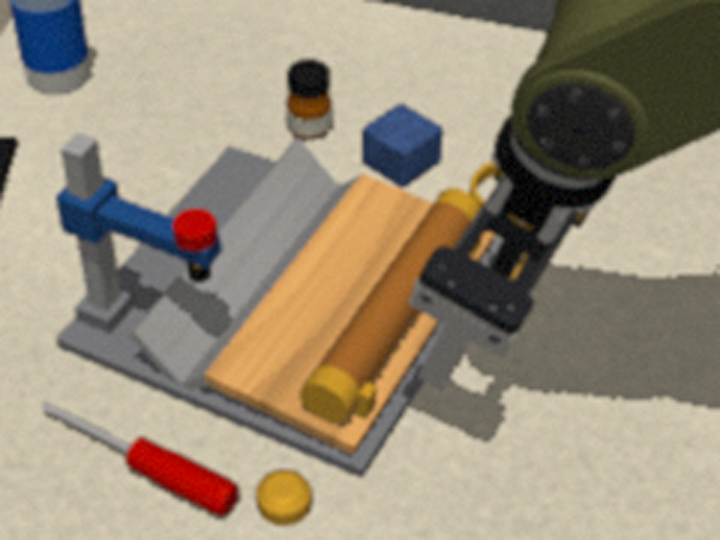

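The side view shows both fingers behind the bar, at crop (400-500,340-370), between the pegs, with the clamp clear. Next is a slow approach and contact.

```bash
python3 -m crank '[[100,-8,-1,2,0,0,0],[100,-16,-2,4,0,0,0],[100,-20.5,-2,5,0,0,0],[100,-22,-2,5.3,0,0,0],[100,-23.5,-2,5.6,0,0,0],[100,-25,-2,5.9,0,0,0],[100,-26.5,-2,6.2,0,0,0],[100,-28,-2,6.5,0,0,0],[100,-29.5,-2,6.8,0,0,0],[100,-31,-2,7.1,0,0,0]]' && python3 -c "
from h import *; go([-55,0,44],.26)"
```

```text
clock: 2.95
eef_pos: [486.8, -50.0, 39.5]
eef_rot: [3.14, 0.26, 2.887]
wrist_force: [-0.5, -0.9, 0.0]
finger_gap: 94.1
finger_force: 0.2
t 2.95 at fix [-128.6    0.    39.5] F [-0.5  -0.89  0.04] gap 94.1
 shift [-72.3  -0.1  14.5] rot [ 0.001 -0.     0.   ]
```

```bash
python3 -m crank '[[100,-2,0,0.6,0,0,0],[100,-4.4,0,1.1,0,0,0],[100,-6.8,0,1.7,0,0,0],[100,-9.3,0,2.2,0,0,0],[100,-11.8,0,2.7,0,0,0],[100,-14.3,0,3.2,0,0,0],[100,-16.8,0,3.7,0,0,0],[100,-19.3,0,4.2,0,0,0],[100,-21.8,0,4.8,0,0,0],[100,-24.4,0,5.4,0,0,0]]' && python3 - <<'E'
from h import *
from cell import optics
go([-55,0,44],.26)
p,d=optics.camera("side"); cv2.imwrite("pics/s2.png",cv2.resize(p[120:300,180:420][:,:,::-1],None,fx=3,fy=3,interpolation=cv2.INTER_CUBIC))
E
```

```text
clock: 3.95
eef_pos: [511.1, -56.3, 40.5]
eef_rot: [3.14, 0.26, 2.887]
wrist_force: [-0.7, -0.6, 0.4]
finger_gap: 94.2
finger_force: 0.2
t 3.95 at fix [-103.6    0.    40.5] F [-0.74 -0.65  0.38] gap 94.2
 shift [-47.8  -0.    9.1] rot [ 0.001 -0.     0.   ]
```

View pics/s2.png

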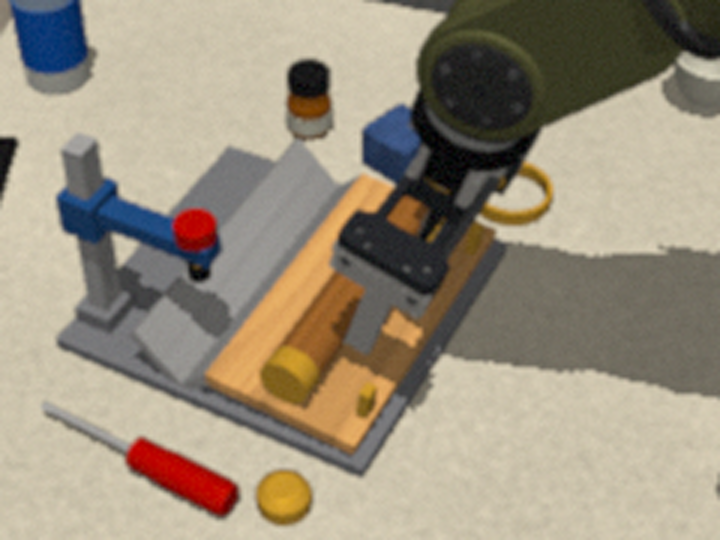

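The bar has left the pegs and is square against the fingers, with its near end at (290,375). I keep pushing.

```bash
python3 -m crank '[[100,-2.5,0,0.4,0,0,0],[100,-4.9,0,0.9,0,0,0],[100,-7.4,0,1.3,0,0,0],[100,-9.9,0,1.7,0,0,0],[100,-12.3,0,2.2,0,0,0],[100,-14.8,0,2.6,0,0,0],[100,-17.3,0,3,0,0,0],[100,-19.8,0,3.5,0,0,0],[100,-22.2,0,3.9,0,0,0],[100,-24.7,0,4.3,0,0,0]]' && python3 -m crank '[[100,-2.5,0,0.4,0,0,0],[100,-4.9,0,0.9,0,0,0],[100,-7.4,0,1.3,0,0,0],[100,-9.9,0,1.7,0,0,0],[100,-12.3,0,2.2,0,0,0],[100,-14.8,0,2.6,0,0,0],[100,-17.3,0,3,0,0,0],[100,-19.8,0,3.5,0,0,0],[100,-22.2,0,3.9,0,0,0],[100,-24.7,0,4.3,0,0,0]]' && python3 -c "
from h import *; go([-45,0,45.5],.26)"
```

```text
clock: 5.0
eef_pos: [535.2, -62.6, 42.7]
eef_rot: [3.14, 0.26, 2.887]
wrist_force: [0.7, 0.3, 0.1]
finger_gap: 94.0
finger_force: 0.2
clock: 6.0
eef_pos: [559.4, -68.9, 44.9]
eef_rot: [3.14, 0.26, 2.887]
wrist_force: [-0.5, 0.2, 0.2]
finger_gap: 93.7
finger_force: 0.2
t 6.0 at fix [-53.6   0.1  44.9] F [-0.51  0.22  0.18] gap 93.7
 shift [-8.5 -0.1  1.6] rot [ 0.001 -0.     0.   ]
```

```bash
python3 -m crank '[[100,-1.2,0,0.3,0,0,0],[100,-2.4,0,0.5,0,0,0],[100,-3.6,0,0.8,0,0,0],[100,-4.8,0,1,0,0,0],[100,-6,0,1.3,0,0,0],[100,-7.2,0,1.6,0,0,0],[100,-8.4,0,1.8,0,0,0],[100,-9.6,0,2.1,0,0,0],[100,-10,0,2.1,0,0,0],[100,-10,0,2.1,0,0,0]]' && python3 - <<'E'
from h import *
from cell import optics
go([-60,0,45.5],.26)
p,d=optics.camera("side"); cv2.imwrite("pics/s3.png",cv2.resize(p[120:300,180:420][:,:,::-1],None,fx=3,fy=3,interpolation=cv2.INTER_CUBIC))
E
```

```text
clock: 7.0
eef_pos: [569.1, -71.4, 45.4]
eef_rot: [3.14, 0.26, 2.887]
wrist_force: [0.5, 0.7, -0.8]
finger_gap: 94.0
finger_force: 0.0
t 7.0 at fix [-43.5   0.1  45.4] F [ 0.5   0.66 -0.84] gap 94.0
 shift [15.9 -0.  -4.3] rot [ 0.001 -0.     0.   ]
```

View pics/s3.png

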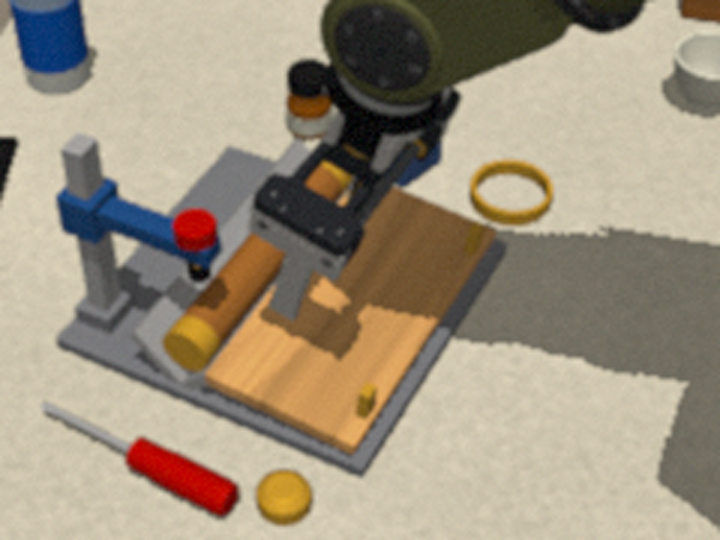

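The bar has dropped into the vee, with its near end at (190,342), and the fingers are clear of it. Retract back, then up, then look at the seat from above.

```bash
python3 -m crank '[[100,10,0,-2.6,0,0,0],[100,30,0,-8,0,0,0],[100,50,0,-13,0,0,0],[100,67,0,-18,0,0,0],[100,62,0,-40,0,0,0],[100,53,0,-75,0,0,0],[100,44,0,-110,0,0,0],[100,35,0,-143,0,0,0],[60,60,0,-180,0,0.13,0],[0,85,0,-210,0,0.26,0]]' 0 ; python3 - <<'E'
from h import *
from cell import optics
p,d=optics.camera("top"); np.savez("pics/top1.npz",p=p,d=d,**optics.calibration("top"))
go([0,85,160],0)
X=cloud(d.astype(float),optics.calibration("top")); F=(X-O)@np.stack([FX,FY,[0,0,1]],1)
hsv=cv2.cvtColor(p,cv2.COLOR_RGB2HSV).astype(int)
m=(d>0)&(hsv[...,0]>4)&(hsv[...,0]<28)&(hsv[...,1]>90)&(abs(F[...,0])<25)&(abs(F[...,1])<130)&(F[...,2]>42)&(F[...,2]<75)
q=F[m]; print(m.sum(),q.min(0),q.max(0),cv2.fitLine(q[:,:2].astype(np.float32),cv2.DIST_L2,0,.01,.01).ravel())
for y in(-80,-30,20,60):
    r=q[abs(q[:,1]-y)<10]; 
    if len(r)>8: t=r[r[:,2]>np.percentile(r[:,2],75)]; print(y,len(r),t.mean(0))
cv2.imwrite("pics/t1.png",p[80:300,180:440][:,:,::-1].repeat(3,0).repeat(3,1)[:600])
E
```

```text
clock: 8.05
eef_pos: [435.5, -36.8, 228.8]
eef_rot: [3.14, -0.003, 2.887]
wrist_force: [-0.4, 0.3, -1.1]
finger_gap: 81.4
finger_force: 0.0
t 8.1 at fix [-1.836e+02 -2.000e-01  2.318e+02] F [-0.91 -0.52  2.6 ] gap 77.5
 shift [-184.5   84.9   69.9] rot [ 0.002 -0.011  0.001]
1859 [ -17.32908961 -108.66775452   42.06883167] [ 19.45164099 112.18939395  62.01838056] [ 0.01472916 -0.9998915  -1.6365199  -1.6747222 ]
-80 175 [  1.10189075 -79.74313541  58.17439265]
-30 175 [  2.27648588 -29.23009324  58.03295041]
20 171 [ 0.42703302 20.5396387  58.01275806]
60 174 [ 0.88674477 58.99100605 57.99233251]
```

View pics/t1.png

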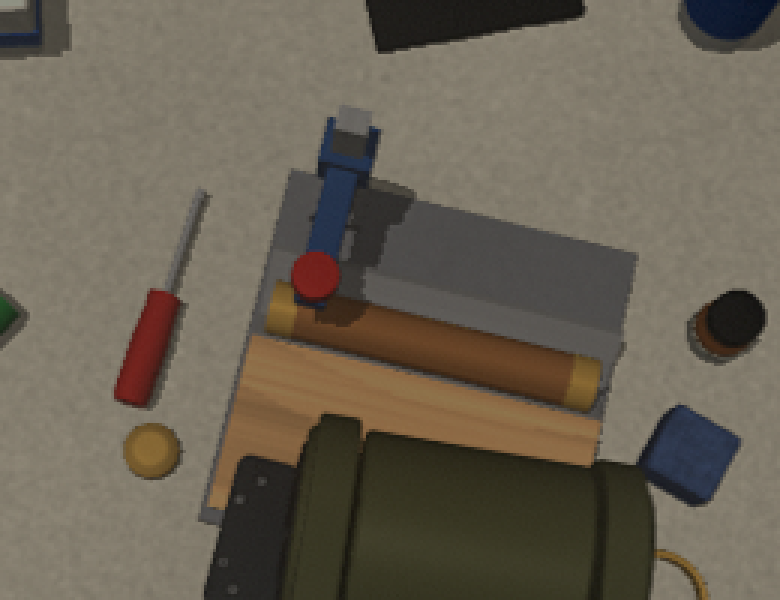

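The bar is home: its top is at z 58, it is centred at y≈+2 mm and square to the vee. The near-left end cap is at (280,310) and the knob at (315,277). Next I move above the knob with the fingers shut.

```bash
python3 -m crank '[[0,-30,14,0,0,0,0],[0,-65,30,0,0,0,0],[0,-100,47,0,0,0,0],[0,-135,63,0,0,0,0],[0,-165,77,0,0,0,0],[0,-184,85,10,0,-0.005,0],[0,-184,85,30,0,-0.005,0],[0,-184,85,50,0,-0.005,0],[0,-184,85,65,0,-0.005,0],[0,-184,85,70,0,-0.005,0]]' 10; python3 -m crank '[[0,0,0,0,0,0,0],[0,0,0,0,0,0,0],[0,0,0,0,0,0,0],[0,0,0,0,0,0,0],[0,0,0,0,0,0,0]]' ; python3 -c "
from h import *; go([0,85,150],0)"
```

```text
clock: 9.1
eef_pos: [635.9, -1.2, 154.8]
eef_rot: [3.141, 0.003, 2.887]
wrist_force: [0.7, 0.4, 0.3]
finger_gap: 0.8
finger_force: 0.0
clock: 9.6
eef_pos: [636.9, -1.3, 157.0]
eef_rot: [3.14, 0.006, 2.887]
wrist_force: [-0.1, 0.1, 1.0]
finger_gap: 0.5
finger_force: 0.0
t 9.6 at fix [  4.3  85.  157. ] F [-0.12  0.11  0.99] gap 0.5
 shift [4.4 0.  7. ] rot [0.001 0.006 0.   ]
```

```bash
cat > f.py <<'E'
from cell import manip, optics
import numpy as np
z=[];w=[]
for i in range(6):
    s=manip.read_state(); z.append(s["eef_pos"][2]); w.append(s["wrist_force"][2]); optics.camera("wrist")
print(round(s["clock"],2),"z",np.mean(z).round(2),"Fz",np.mean(w).round(2),np.std(w).round(2))
E
python3 -m crank '[[0,2,0,3,0,0,0],[0,4.4,0,6,0,0.006,0],[0,4.4,0,8,0,0.006,0],[0,4.4,0,9,0,0.006,0],[0,4.4,0,9,0,0.006,0],[0,4.4,0,9,0,0.006,0]]'; python3 f.py
for i in 1; do python3 -m crank '[[0,0,0,0.5,0,0,0],[0,0,0,1,0,0,0],[0,0,0,1.5,0,0,0],[0,0,0,2,0,0,0],[0,0,0,2.5,0,0,0],[0,0,0,3,0,0,0],[0,0,0,3.5,0,0,0],[0,0,0,4,0,0,0],[0,0,0,4,0,0,0]]'; python3 f.py; done
```

```text
clock: 10.2
eef_pos: [632.6, -0.2, 147.6]
eef_rot: [3.14, -0.001, 2.887]
wrist_force: [-0.3, 1.0, -0.5]
finger_gap: 0.3
finger_force: 0.0
10.45 z 147.67 Fz -0.17 0.27
clock: 11.4
eef_pos: [632.5, -0.2, 143.5]
eef_rot: [3.14, -0.001, 2.887]
wrist_force: [-0.4, 0.1, -0.2]
finger_gap: 0.5
finger_force: 0.0
11.65 z 143.59 Fz -0.09 0.42
```

```bash
python3 -m crank '[[0,0,0,0.5,0,0,0],[0,0,0,1,0,0,0],[0,0,0,1.5,0,0,0],[0,0,0,2,0,0,0],[0,0,0,2.5,0,0,0],[0,0,0,3,0,0,0],[0,0,0,3.5,0,0,0],[0,0,0,4,0,0,0],[0,0,0,4.5,0,0,0],[0,0,0,5,0,0,0]]';python3 f.py
python3 -m crank '[[0,0,0,1,0,0,0],[0,0,0,2,0,0,0],[0,0,0,3,0,0,0],[0,0,0,4,0,0,0],[0,0,0,5,0,0,0],[0,0,0,6,0,0,0],[0,0,0,7,0,0,0],[0,0,0,8,0,0,0],[0,0,0,9,0,0,0],[0,0,0,10,0,0,0]]'; python3 f.py
```

```text
clock: 12.7
eef_pos: [632.7, -0.2, 139.4]
eef_rot: [3.14, -0.0, 2.887]
wrist_force: [-4.1, 0.5, 7.2]
finger_gap: 0.4
finger_force: 3.6
12.95 z 139.37 Fz 6.73 0.29
clock: 14.0
eef_pos: [632.6, -0.2, 129.4]
eef_rot: [3.14, -0.0, 2.887]
wrist_force: [-2.9, -0.8, 6.5]
finger_gap: 0.6
finger_force: 3.7
14.25 z 129.27 Fz 5.94 0.55
```

```bash
cat >> f.py <<'E'
import sys; sys.exit(np.mean(w)>8.3)
E
M() { :; }
python3 -m crank '[[0,0,0,1,0,0,0],[0,0,0,2,0,0,0],[0,0,0,3,0,0,0],[0,0,0,4,0,0,0],[0,0,0,5,0,0,0],[0,0,0,6,0,0,0],[0,0,0,7,0,0,0]]' | grep wrist; python3 f.py &&
python3 -m crank '[[0,0,0,0.5,0,0,0],[0,0,0,1,0,0,0],[0,0,0,1.5,0,0,0]]' | grep wrist && python3 f.py &&
python3 -m crank '[[0,0,0,0.5,0,0,0],[0,0,0,1,0,0,0],[0,0,0,1.5,0,0,0]]' | grep wrist && python3 f.py &&
python3 -m crank '[[0,0,0,0.5,0,0,0],[0,0,0,1,0,0,0],[0,0,0,1.5,0,0,0]]' | grep wrist && python3 f.py &&
python3 -m crank '[[0,0,0,0.5,0,0,0],[0,0,0,1,0,0,0],[0,0,0,1.5,0,0,0]]' | grep wrist && python3 f.py &&
python3 -m crank '[[0,0,0,0.5,0,0,0],[0,0,0,1,0,0,0],[0,0,0,1.5,0,0,0]]' | grep wrist && python3 f.py &&
python3 -m crank '[[0,0,0,0.5,0,0,0],[0,0,0,1,0,0,0],[0,0,0,1.5,0,0,0]]' | grep wrist && python3 f.py
```

```text
wrist_force: [-3.1, -0.4, 7.2]
15.25 z 122.27 Fz 6.1 0.73False
```

```bash
sed -i 's/sys.exit(np.mean(w)>8.3)/sys.exit(int(np.mean(w)>8.3))/' f.py
python3 -m crank '[[0,0,0,0.5,0,0,0],[0,0,0,1,0,0,0],[0,0,0,1.5,0,0,0]]' | grep wrist && python3 f.py &&
python3 -m crank '[[0,0,0,0.5,0,0,0],[0,0,0,1,0,0,0],[0,0,0,1.5,0,0,0]]' | grep wrist && python3 f.py &&
python3 -m crank '[[0,0,0,0.5,0,0,0],[0,0,0,1,0,0,0],[0,0,0,1.5,0,0,0]]' | grep wrist && python3 f.py &&
python3 -m crank '[[0,0,0,0.5,0,0,0],[0,0,0,1,0,0,0],[0,0,0,1.5,0,0,0]]' | grep wrist && python3 f.py &&
python3 -m crank '[[0,0,0,0.5,0,0,0],[0,0,0,1,0,0,0],[0,0,0,1.5,0,0,0]]' | grep wrist && python3 f.py &&
python3 -m crank '[[0,0,0,0.5,0,0,0],[0,0,0,1,0,0,0],[0,0,0,1.5,0,0,0]]' | grep wrist && python3 f.py
```

```text
wrist_force: [-2.9, -0.6, 6.1]
15.85 z 120.84 Fz 6.63 0.43
wrist_force: [-3.3, 0.1, 7.6]
16.45 z 119.33 Fz 6.29 0.88
wrist_force: [-3.7, -0.2, 7.3]
17.05 z 117.83 Fz 6.51 0.66
wrist_force: [-3.4, -0.5, 6.5]
17.65 z 116.32 Fz 6.69 0.47
wrist_force: [-3.6, -0.1, 7.5]
18.25 z 114.84 Fz 6.83 0.51
wrist_force: [-2.7, -0.8, 7.6]
18.85 z 113.34 Fz 6.85 0.7
```

```bash

python3 -m crank '[[0,0,0,0.5,0,0,0],[0,0,0,1,0,0,0],[0,0,0,1.5,0,0,0]]' | grep wrist && python3 f.py &&
python3 -m crank '[[0,0,0,0.5,0,0,0],[0,0,0,1,0,0,0],[0,0,0,1.5,0,0,0]]' | grep wrist && python3 f.py &&
python3 -m crank '[[0,0,0,0.5,0,0,0],[0,0,0,1,0,0,0],[0,0,0,1.5,0,0,0]]' | grep wrist && python3 f.py &&
python3 -m crank '[[0,0,0,0.5,0,0,0],[0,0,0,1,0,0,0],[0,0,0,1.5,0,0,0]]' | grep wrist && python3 f.py &&
python3 -m crank '[[0,0,0,0.5,0,0,0],[0,0,0,1,0,0,0],[0,0,0,1.5,0,0,0]]' | grep wrist && python3 f.py &&
python3 -m crank '[[0,0,0,0.5,0,0,0],[0,0,0,1,0,0,0],[0,0,0,1.5,0,0,0]]' | grep wrist && python3 f.py
```

```text
wrist_force: [-3.4, -0.5, 7.0]
19.45 z 111.83 Fz 6.29 0.46
wrist_force: [-3.7, -0.1, 7.5]
20.05 z 110.32 Fz 6.82 0.5
wrist_force: [-3.5, -0.3, 7.7]
20.65 z 108.82 Fz 6.63 0.69
wrist_force: [-4.0, 0.1, 8.7]
21.25 z 107.4 Fz 7.45 0.75
wrist_force: [-5.3, -1.2, 10.4]
21.85 z 106.23 Fz 9.81 0.41
```

The force starts to rise at about z 107.5. Sliding friction is about 6.6 N, so I aim for a total of about 14.5 N.

```bash

python3 -m crank '[[0,0,0,0.4,0,0,0],[0,0,0,0.8,0,0,0],[0,0,0,1.2,0,0,0],[0,0,0,1.2,0,0,0]]' | grep wrist ; python3 f.py 
```

```text
wrist_force: [-5.2, -0.4, 12.6]
22.55 z 105.31 Fz 12.09 0.39
```

```bash

python3 -m crank '[[0,0,0,0.4,0,0,0],[0,0,0,0.8,0,0,0],[0,0,0,1.2,0,0,0],[0,0,0,1.2,0,0,0]]' | grep wrist ; python3 f.py 
```

```text
wrist_force: [-7.5, -0.7, 15.2]
23.25 z 104.38 Fz 14.59 0.58
```

The nose force is now about 8 N, both from the force reading and from 3.2 mm of travel. Lift straight off, back away and check.

```bash
python3 -m crank '[[0,0,0,-1,0,0,0],[0,0,0,-3,0,0,0],[0,0,0,-10,0,0,0],[0,0,0,-40,0,0,0],[0,0,0,-75,0,0,0],[0,0,0,-110,0,0,0],[0,30,0,-120,0,0,0],[0,75,0,-125,0,0,0],[0,120,0,-125,0,0,0],[0,165,0,-125,0,0,0]]'; python3 - <<'E'
from h import *
from cell import optics
for n in("top","side"):
    p,d=optics.camera(n); c=optics.calibration(n)
    X=cloud(d.astype(float),c); F=(X-O)@np.stack([FX,FY,[0,0,1]],1)
    hsv=cv2.cvtColor(p,cv2.COLOR_RGB2HSV).astype(int);H,S=hsv[...,0],hsv[...,1]
    k=(d>0)&((H<8)|(H>172))&(S>120)&(F[...,2]>80)&(F[...,2]<150)&(abs(F[...,0])<25)&(abs(F[...,1]-85)<25)
    if k.any(): print(n,"knob z",np.percentile(F[k][:,2],[50,90]))
    m=(d>0)&(H>4)&(H<28)&(S>90)&(abs(F[...,0])<25)&(abs(F[...,1])<130)&(F[...,2]>42)&(F[...,2]<75)
    q=F[m]; print(m.sum(),q.min(0).round(1),q.max(0).round(1))
cv2.imwrite("pics/s4.png",cv2.resize(p[120:300,180:420][:,:,::-1],None,fx=3,fy=3))
E
```

```text
clock: 24.3
eef_pos: [471.2, 41.5, 228.1]
eef_rot: [3.14, -0.001, 2.887]
wrist_force: [0.9, -0.1, 1.0]
finger_gap: 0.3
finger_force: 0.0
top knob z [104.13674576 106.47495994]
1648 [ -17.1 -108.1   42.1] [ 19.  112.3  63.5]
side knob z [105.80225345 107.86751449]
1141 [ -21.  -111.3   42. ] [ 16.9 110.5  67.5]
```

View pics/s4.png

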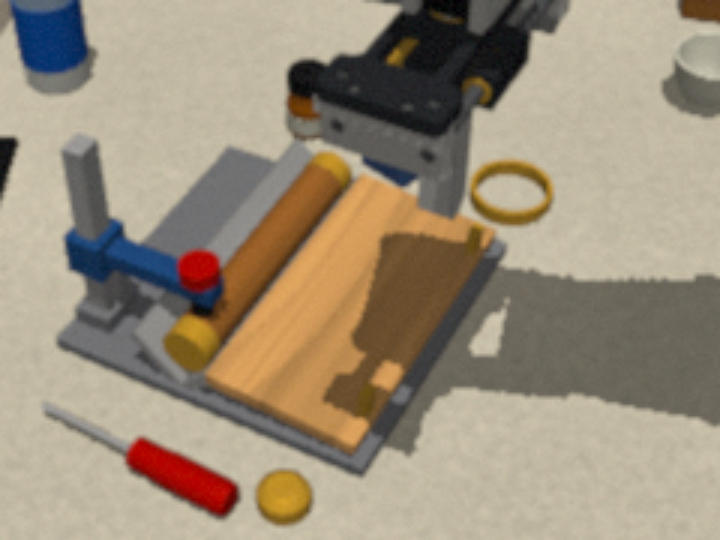

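The clamp stayed down with the knob at z≈104, the nose is on the seated bar at (205,310), and the bystanders have not moved.

```bash
python3 -c "
from cell import manip; print(manip.sign_off())"
```

```text
the job is handed in; nothing more can be done
None
```

The bar was rolled up the ramp and over the lip, it sits fully home in the vee clamped at about 8 N (estimated from the pressing force and nose travel), the gripper is clear of it, and the job was handed in after about 24 s of the 64 s allowed; the sign-off returned no verdict.

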